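# Lock the filter cap behind a closed valve

## Task

One of the two winged caps on the twin water filter is still unlocked: its wing points across the steel deck, from front to back, while the wing of the locked one lies along the deck. Shut the water off by pulling the black valve knob between the caps straight up to its click, then press the loose cap down against its spring and twist it clockwise about a quarter turn until it locks and springs up into its notch when you let go; finally push the knob back down fully home. Never turn the cap with the water on, and do not shift the loose kitchen things standing around the filter.

Things in the scene. Friction and masses are not known exactly. Their poses are not given: they have to be found in the camera images.
- filter_deck: Steel deck plate of the twin water filter, fixed to the table, 110 (its x) x 310 (its y) x 14 mm; origin under its centre, z up. A grey valve block (46 x 46 mm, with its nut up to 64 mm above the table) stands at its centre; the two round filter heads, 104 mm across at the foot, stand on it 100 mm to either side along its y. Which side holds the loose cap varies.
- knob_mid (a point): Middle (half-way up) of the round black valve knob on top of the valve block; it moves with the knob. The knob is 28 mm across with a 32 mm lip at the top, 27 mm tall; this point lies 13.5 mm below its top and 13.5 mm above its underside, and with the knob down the underside is 10 mm above the nut on the valve block. z up = the pulling direction. The nearest cap rim is 54 mm from the knob's axis.
- valve_knob (a joint): Travel of the valve knob in m: 0 = fully down, home (water on), 0.014 = fully up (water off). A spring detent half-way gives about 6 N of resistance either way and the knob stays up (above 0.0125) or down once past it.
- loose_cap (a point): Centre of the flat top face of the loose cap's disc, on its turning axis at the foot of the wing; it moves with the cap. The disc is grey, 92 mm across; across it stands a wing (grip bar) along this point's x, 62 mm long, 14 mm thick (y), 28 mm tall above this point. z up. There are flat disc faces on both sides of the wing to press on. The cap cannot come off; unlocked, it is pushed up and stands 3 mm higher than the locked one.
- cap_press (a joint): How far the loose cap is pressed down, in m: 0 = up, 0.014 = bottomed. Spring: about 5 N at the start, 10 N at 0.009, 12.5 N at the bottom. The cap turns freely only while it is pressed beyond 0.009; locked, it rests at about 0.003.
- cap_twist (a joint): Turn of the loose cap in rad, clockwise seen from above: 0 = unlocked, stop at 1.45. From about 1.28 on, the cap springs up into its locking notch when let go and cannot turn back. Friction 0.06 Nm.
- other_cap (a point): Centre of the disc's top face of the other, identical cap, already locked and fixed; its wing (along this point's x) stands across, about 81 degrees clockwise of the unlocked position. Nothing to do there.
- salt_mill_mid (a point): Bystander, loose: small glass and grey shaker, 44 mm across, 90 tall; point half-way up.
- spice_jar_mid (a point): Bystander, loose: spice jar with a dull pink lid, 45 mm across, 106 tall; point half-way up.
- coffee_capsule_mid (a point): Bystander, loose: coffee capsule, 37 mm across, 28 tall; point half-way up.
- teaspoon_mid (a point): Bystander, loose: teaspoon lying flat, 133 mm long, 11 tall; point at its middle.
- cup_mid (a point): Bystander, loose: small dotted cup, 62 mm across (87 with handle), 52 tall; point half-way up.
- tin_mid (a point): Bystander, loose: food tin, 76 mm across, 58 tall; point half-way up.

How it is judged:
On the way, in this order (a step that is already met when the one before it is completed fails the run):
1. the valve knob is pulled up to its detent with the cap still unturned (value of joint valve_knob above 0.011 m and value of joint cap_twist below 0.3 rad), for 0.2 s.
2. the cap is locked: turned fully and risen into its notch, with the knob still up (value of joint cap_twist above 1.2 rad and value of joint cap_press between 0.0015 and 0.006 m and value of joint valve_knob above 0.011 m), for 0.2 s.
At the end, for the whole second after the job is handed in: The loose cap is locked (turned beyond 1.2 rad and risen into its notch, 1.5 to 6 mm below its first height) and at rest, and the valve knob is home (less than 2.5 mm up) (value of joint cap_twist above 1.2 rad and value of joint cap_press between 0.0015 and 0.006 m and value of joint valve_knob below 0.0025 m and velocity of joint cap_twist between -0.05 and 0.05 rad/s); the robot touches nothing.
It fails at once if the cap is turned while the water is on (knob less than 8 mm up) (value of joint valve_knob below 0.008 m and value of joint cap_twist between 0.3 and 1.15 rad).
It fails at once if a loose thing standing around is shifted by more than 30 mm (distance of any of salt_mill_mid, spice_jar_mid, coffee_capsule_mid, teaspoon_mid, cup_mid, tin_mid from where it was at the start of the episode above 0.03 m).
It also fails if it takes over 64 s, if anything falls off the work surface, if the arm or the gripper's body presses on something with over 40 N, if the wrist force passes 120 N, or if a joint passes its speed limit or range.

## Robot

A 7-joint arm with a two-finger parallel gripper is mounted at the origin on a cart in front of the work surface, level with it; the furniture and walls round the work are solid. World frame = base frame: x ahead of the robot, y to its left, z up, the work surface at z = 0. Lengths are in m, angles in rad, forces in N, time in s.
With the tool pointing down it reaches from about 0.4 to 0.85 m from the base axis. Payload 10.4 kg.
Tool frame: the origin (TCP) lies at the very end of the fingers, on their centre line; the grasp point (between the pads) lies manip.grasp_offset behind it (manip.grasp_offset is the distance from the TCP to the grasp point, in m); z points along the fingers, x is the direction in which the jaws open and shut, and the axes are right-handed (so a half turn about z gives the same grasp; the last joint's range is limited). The gripper opens to 85 mm and grips with 20 to 120 N. Pads are 22 mm wide; open, the fingers measure 114 mm over their backs; the gripper's body (76 mm by 85 mm) begins 54 mm behind the grasp point. The pads swing forward as they close: fully open they stand 13 mm farther back than shut.
Start: joints at [-1.148, 0.332, -0.065, 1.46, 0.022, 1.35, -0.088], TCP at [0.269, 0.564, 0.231] pointing down, gripper open.
Joint ranges: [-2.6, 2.6], [-0.5, 2.12], [-1.47, 1.34], [0.16, 2.42], [-1.27, 4.41], [0.06, 2.06], [-2.6, 2.6]. Speed limits (rad/s): [2.22, 2.22, 2.79, 2.79, 3.14, 3.14, 3.14].

## Interface

Orientations are given as a unit quaternion [x, y, z, w].
In Python, from workcell import manip gives the robot as it stands.
- The arm moves only by the shell command python3 -m crank 'ROWS' [FORCE]. ROWS is JSON, a list that holds one entry, the list of rows, each a list of 7 numbers: the shift along the world's x, y, z in units of 60 mm (1.0 is 60 mm), then the turn, a rotation vector about the world's x, y, z in units of 5 degrees (1.0 is 5 degrees), then the finger opening in mm, from 0 to 85.4. A call has 1 to 8 rows; each row shifts and turns the commanded pose from where the row before left it; what a row does not reach is not made up. A row lasts 1/8 s, in which the tool goes at most 62.5 mm and 10.7 degrees, less where a joint would pass 70% of its speed; a pose out of reach is approached as far as the arm can. A call is refused whole if a number of a shift passes 1 or a number of a turn 1, either way. A call with a gripper value outside its range is refused whole. The fingers move at their own pace and stop on an object; FORCE is the grip in N (left out, the last holds). Time passes only in rows, so rows that do not move let the fingers close. It gives the time, the measured TCP pose, the force and the opening at its end, in the units of the state.
- manip.get_obs(): the state, without advancing time (a new reading comes with each control period).
- manip.camera(name): name is "scene" or "top" or "wrist"; returns (picture, depth): 480x640x3 uint8, blue, green, red; 480x640 float32, m along the optical axis (not along the pixel's ray), 0 where there is no reading.
- manip.get_calibration(name): a dict with "fx", "fy", "cx", "cy" (pixels), "k1" (the pictures are not rectified: a ray, as slopes to the right and down, at radius r is drawn at 1 + k1 r^2 times it, then the intrinsics apply), "rvec" (rotation vector, rad) and "tvec" (3), from world to camera coordinates, as OpenCV has them; the wrist camera has in their place "T_tool_cam" (4x4, takes a point from camera to tool coordinates, whose origin is the TCP and whose axes are the tool frame's). Camera axes: x right, y down, z forward; pixel columns grow to the right and rows downward; lengths in m; the calibration is good to about 2 mm. A picture is of the moment at which its call begins: read the wrist's pose just before it. get_calibration takes no time and is no camera call.
- manip.hand_in(): hands the job in, once; it reports no verdict.
The state is a dict: "clock": time; "joint_pos": joint angles; "joint_velocities": joint speeds; "tau": joint torques, N m; "position": TCP position; "ee_rot": TCP orientation; "ft_force": force on the tool from outside, world axes, zero at the start; "torque": the same for the moment, N m; "grip_width": opening from 0.0 (shut) to 1.0 (fully open).
Only numpy, scipy, OpenCV 4.12 (cv2) and the standard library are available. Lean on these libraries where they do the work, as an engineer would, in place of code of your own. Each camera call takes 0.05 s, during which the arm holds its last target.

## Working session

There is one attempt and no reset: what is moved stays moved. The work goes in short steps, Python scripts to look and compute and a shell command to move; the robot and the scene stay as the last step left them, time stands still between calls to the robot, and variables do not carry over. Pictures are saved under pics/ and viewed, and the job is handed in when it is done.

```bash
ls; mkdir -p pics; python3 - <<'E'
from workcell import manip
import cv2
o=manip.get_obs(); print(o, manip.grasp_offset)
for n in ["scene","top","wrist"]:
    p,d=manip.camera(n); cv2.imwrite(f"pics/{n}0.png",p); 
    import numpy as np; np.save(f"pics/{n}0.npy",d)
    print(n,manip.get_calibration(n))
E
```

```text
pics
{'clock': 0.0, 'joint_pos': array([-1.14755798,  0.33292579, -0.06470331,  1.46095282,  0.02159852,
        1.34991551, -0.08850715]), 'joint_velocities': array([-3.20437801e-04,  5.02048843e-04,  3.56316084e-04, -6.08851439e-04,
        6.56015663e-04,  9.93735481e-06, -2.01273352e-04]), 'tau': array([-1.68702854e-05, -6.25464821e+01,  4.89346089e-02, -3.91600728e+01,
        1.62083498e-02,  9.94661590e-03,  1.05291349e-05]), 'position': array([0.26934514, 0.56355413, 0.23047679]), 'ee_rot': array([ 8.45930961e-01,  5.33291892e-01, -6.18380566e-04,  4.29632199e-04]), 'ft_force': array([-0.40161438, -0.25433386, -0.00237559]), 'torque': array([-0.0220239 ,  0.01625196,  0.04697762]), 'grip_width': 1.0034896981469683} 0.0187
scene {'fx': 624.0545648497974, 'fy': 624.0545648497974, 'cx': 312.7106909210823, 'cy': 235.63291651497963, 'k1': 0.03940290204166859, 'rvec': array([ 2.16365549, -1.10340626,  0.41508857]), 'tvec': array([-0.25852855,  0.31849812,  1.28986003])}
top {'fx': 505.8402562554974, 'fy': 505.8402562554974, 'cx': 317.46829539176304, 'cy': 233.92738015165807, 'k1': -0.08234525596783164, 'rvec': array([ 2.13883228, -2.13920676,  0.17700815]), 'tvec': array([-0.02226001,  0.43856872,  1.08464731])}
wrist {'fx': 401.16393224914395, 'fy': 401.16393224914395, 'cx': 320.3885679366395, 'cy': 234.35086212606356, 'k1': -0.08367327754634259, 'T_tool_cam': array([[ 9.99999593e-01,  8.95636839e-04, -1.08629210e-04,
        -8.52788003e-05],
       [-8.20695158e-04,  9.53051897e-01,  3.02805892e-01,
        -7.87737162e-02],
       [ 3.74733386e-04, -3.02805680e-01,  9.53052244e-01,
        -1.43175207e-01],
       [ 0.00000000e+00,  0.00000000e+00,  0.00000000e+00,
         1.00000000e+00]])}
```

View pics/scene0.png

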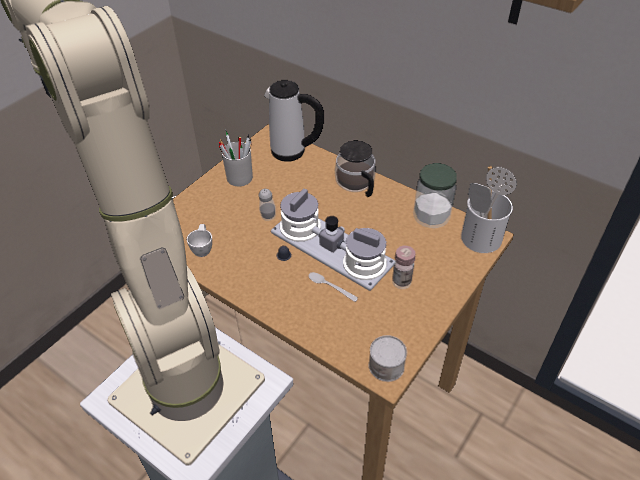

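View pics/top0.png

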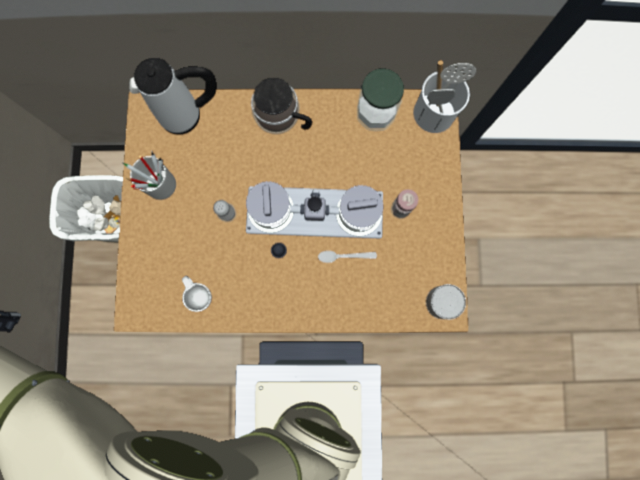

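The top view shows the loose cap on the left (+y), near pixel (268,205), with its wing front to back. The locked cap is at (361,208) and the knob at (315,203). The shaker is at (224,210), the capsule at (279,250) and the spoon at (348,256). Next I'll measure positions.

```bash
cat > h.py <<'E'
import numpy as np, cv2
from workcell import manip
from scipy.spatial.transform import Rotation as R
def cloud(name,d,obs=None):
    c=manip.get_calibration(name)
    K=np.array([[c['fx'],0,c['cx']],[0,c['fy'],c['cy']],[0,0,1]]);D=np.array([c['k1'],0,0,0.])
    v,u=np.mgrid[0:480,0:640]
    uv=np.stack([u,v],-1).reshape(-1,1,2).astype(float)
    n=cv2.undistortPoints(uv,K,D).reshape(480,640,2)
    P=np.dstack([n*d[...,None],d])
    if 'rvec' in c:
        Rm=cv2.Rodrigues(c['rvec'])[0]; W=(P-c['tvec'])@Rm
    else:
        T=c['T_tool_cam']; W=P@T[:3,:3].T+T[:3,3]
        W=W@R.from_quat(obs['ee_rot']).as_matrix().T+obs['position']
    W[d<=0]=np.nan
    return W
E
python3 - <<'E'
from h import *
d=np.load('pics/top0.npy');W=cloud('top',d)
p=cv2.imread('pics/top0.png')
for n,(u,v) in dict(caplo_l=(258,208),caplo_r=(278,205),wing=(267,200),knob=(315,199),other=(361,204),oth_disc=(361,218),deck1=(310,230),table=(310,270),salt=(224,208),spice=(407,199),caps=(279,250),cup=(197,297)).items(): print(n,W[v,u].round(4))
# deck mask by height
x,y,z=W[...,0],W[...,1],W[...,2]
def cen(m,nm):
    pts=W[m]; print(nm,len(pts),pts.mean(0).round(4),pts.min(0).round(4),pts.max(0).round(4))
reg=np.zeros((480,640),bool);reg[180:245,240:390]=1
m=reg&(abs(z-.014)<.005);cen(m,'deck')
print(cv2.minAreaRect((W[m][:,:2]*1000).astype(np.float32)))
for nm,lo,hi in(('loose',240,296),('other',335,390),('knob',297,333)):
    r=reg.copy();r[:,:lo]=0;r[:,hi:]=0
    zz=z[r]; print(nm,np.nanpercentile(zz,[50,70,80,90,95,99]).round(4))
    h=np.histogram(zz[~np.isnan(zz)],bins=np.arange(0,.16,.005));print(h[0])
cv2.imwrite('pics/topz.png',cv2.resize(p[150:280,200:420],None,fx=3.6,fy=3.6,interpolation=cv2.INTER_CUBIC))
E
```

```text
caplo_l [0.4843 0.1036 0.0954]
caplo_r [0.4915 0.0616 0.0921]
wing [0.4959 0.0824 0.12  ]
knob [ 0.502  -0.0169  0.1033]
other [ 0.4882 -0.1123  0.1168]
oth_disc [ 0.4643 -0.1145  0.0879]
deck1 [ 0.4504 -0.0056  0.0179]
table [ 0.3616 -0.0056  0.0014]
salt [0.4863 0.1774 0.0864]
spice [ 0.5009 -0.21    0.1088]
caps [0.4034 0.0629 0.0297]
cup [0.3001 0.2465 0.0098]
deck 2149 [ 0.482  -0.0156  0.0142] [ 0.419  -0.1711  0.009 ] [0.5522 0.1403 0.019 ]
((485.796142578125, -15.437484741210938), (133.03541564941406, 311.61895751953125), 0.16277937591075897)
loose [0.0209 0.0921 0.0937 0.0955 0.1174 0.1225]
[677  62 334 219 136  32  16  24  62  16   9   7  15  33  52   6   0  52
 930 224   7   9   6  71 121   2   0   0   0   0   0]
other [0.0207 0.0894 0.0909 0.0929 0.115  0.1194]
[673  74 290 208 127  30  13  23  39  23  11  12  14  18  49   2   3 519
 643  23  16  12  35 153  25   0   0   0   0   0   0]
knob [0.0142 0.0182 0.0458 0.0616 0.0991 0.1024]
[366  53 631 357  15   7  10  54 103  52  19 136  86   9   0   2   4   3
   1  74  96   2   0   0   0   0   0   0   0   0   0]
```

View pics/topz.png

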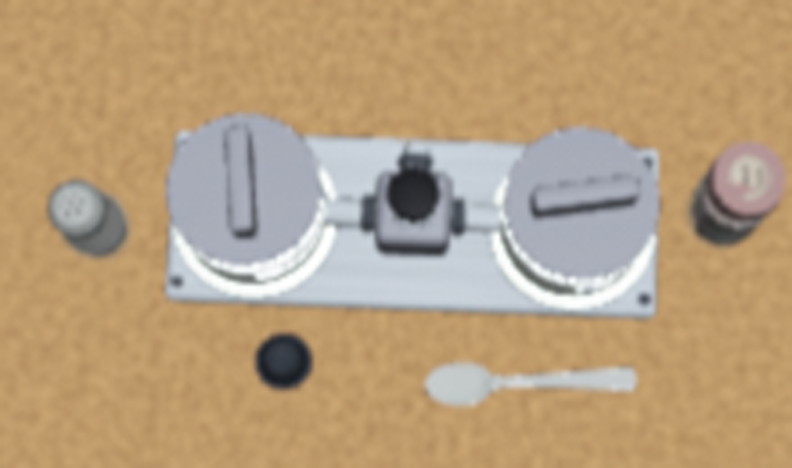

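View pics/wrist0.png

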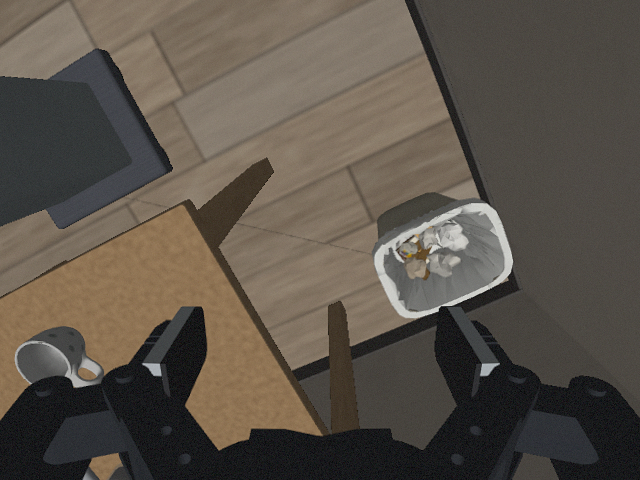

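```bash
python3 - <<'E'
from h import *
d=np.load('pics/top0.npy');W=cloud('top',d)
x,y,z=W[...,0],W[...,1],W[...,2]
def f(lo,hi,y0,y1,nm,x0=.41,x1=.58):
    m=(z>lo)&(z<hi)&(y>y0)&(y<y1)&(x>x0)&(x<x1)
    P=W[m]; c,r=cv2.minEnclosingCircle((P[:,:2]*1000).astype(np.float32))
    r2=cv2.minAreaRect((P[:,:2]*1000).astype(np.float32))
    print(nm,len(P),P.mean(0).round(4),'circ',np.round(c,1),round(r,1),'rect',np.round(r2[0],1),np.round(r2[1],1),round(r2[2],1))
f(.086,.13,.02,.15,'loose disc')
f(.083,.13,-.2,-.04,'other disc')
f(.110,.13,.02,.15,'loose wing')
f(.108,.13,-.2,-.04,'other wing')
f(.095,.11,-.04,.02,'knob')
f(.055,.07,-.06,.03,'block')
f(.07,.1,.15,.22,'salt'); f(.08,.12,-.25,-.19,'spice'); f(.02,.04,.03,.1,'capsule',.36,.43)
f(.003,.02,-.2,0,'spoon',.33,.41)
E
```

```text
loose disc 1422 [0.4965 0.0839 0.0972] circ [498.4  84.5] 46.6 rect [497.6  84. ] [91.4 90.7] 79.0
other disc 1510 [ 0.4899 -0.1188  0.0951] circ [ 493.9 -135.8] 66.5 rect [ 486.3 -133.2] [129.7  92.6] 74.2
loose wing 200 [0.4965 0.084  0.1204] circ [497.1  83.8] 29.5 rect [497.1  84.2] [58.7 14.7] 4.9
other wing 222 [ 0.4906 -0.1171  0.117 ] circ [ 497.2 -142.7] 59.0 rect [ 495.1 -143.1] [ 20.4 117.8] 11.0
knob 172 [ 0.4946 -0.0153  0.1003] circ [494.9 -15.7] 15.9 rect [494.6 -14.8] [30.5 29.6] 0.3
block 231 [ 0.488  -0.0154  0.0597] circ [494.9 -15.7] 29.1 rect [494.6 -14.7] [43.9 44.5] 89.8
salt 190 [0.4878 0.1854 0.0845] circ [489.4 187.1] 17.3 rect [489.1 187.3] [31.5 32.1] 45.3
spice 374 [ 0.4992 -0.2111  0.1047] circ [ 500.7 -212.2] 22.4 rect [ 500.8 -212.2] [42.1 43.5] 0.2
capsule 97 [0.4073 0.066  0.0255] circ [408.3  66.5] 13.2 rect [407.1  66. ] [23.8 25.3] 43.9
spoon 571 [ 0.3809 -0.0963  0.0056] circ [ 371.4 -101.2] 104.8 rect [ 370.6 -100.4] [198.9  77.2] 90.0
```

```bash
python3 -m crank '[[[0.29,-0.74,0,0,0,-1,60],[0.29,-0.74,0,0,0,-1,60],[0.29,-0.74,0,0,0,-1,60],[0.29,-0.74,0,0,0,-1,60],[0.29,-0.74,0,0,0,-1,60],[0.29,-0.74,0,0,0,-1,60],[0.29,-0.74,0,0,0,-1,60],[0.29,-0.74,0,0,0,-1,60]]]' 35
python3 -m crank '[[[0.29,-0.74,0,0,0,-1,60],[0.29,-0.74,0,0,0,-1,60],[0.29,-0.74,0,0,0,-1,60],[0.29,-0.74,0,0,0,-1,60],[0.29,-0.74,0,0,0,-1,60],[0,0,0,0,0,0,60],[0,0,0,0,0,0,60],[0,0,0,0,0,0,60]]]'
python3 - <<'E'
from h import *
o=manip.get_obs();p,d=manip.camera('wrist');cv2.imwrite('pics/w1.png',p)
r=R.from_quat(o['ee_rot']).as_matrix();print(o['clock'],o['position'],o['joint_pos'],r.round(3),o['ft_force'])
W=cloud('wrist',d,o);x,y,z=W[...,0],W[...,1],W[...,2]
def f(lo,hi,x0,x1,y0,y1,nm):
    m=(z>lo)&(z<hi)&(y>y0)&(y<y1)&(x>x0)&(x<x1);P=W[m]
    if len(P)<20: print(nm,len(P));return
    r2=cv2.minAreaRect((P[:,:2]*1000).astype(np.float32))
    print(nm,len(P),P.mean(0).round(4),np.median(P[:,2]).round(4),np.round(r2[0],1),np.round(r2[1],1),round(r2[2],1))
f(.093,.107,.46,.53,-.04,.02,'knob')
f(.086,.13,.44,.56,.03,.14,'loose');f(.112,.13,.44,.56,.03,.14,'lwing')
f(.035,.055,.515,.56,-.04,.01,'fitting')
f(.055,.07,.45,.53,-.05,.02,'block')
E
```

```text
clock: 1.15
position: [0.4089, 0.2072, 0.2313]
ee_rot: [0.978, 0.21, 0.0, -0.0]
ft_force: [0.6, 0.1, -0.1]
grip_width: 0.701
clock: 2.15
position: [0.4954, -0.012, 0.2312]
ee_rot: [1.0, -0.004, -0.0, -0.0]
ft_force: [-0.6, 0.1, -0.1]
grip_width: 0.704
2.15 [ 0.49542522 -0.01202551  0.23122538] [-0.54882237  0.03052961  0.49585643  1.81796366 -0.01540103  1.29698349
 -0.05612165] [[ 1.    -0.007 -0.   ]
 [-0.007 -1.     0.   ]
 [-0.    -0.    -1.   ]] [-0.5535103   0.06234595 -0.12427834]
knob 1491 [ 0.4913 -0.0134  0.1005] 0.1006 [491.3 -14. ] [31.  31.3] 60.8
loose 15638 [0.495  0.0866 0.098 ] 0.0937 [494.7  85.6] [92.7 92.8] 28.2
lwing 2511 [0.4951 0.0853 0.1211] 0.1213 [495.1  85.5] [61.8 14.2] 4.1
fitting 467 [ 0.5252 -0.014   0.0418] 0.0419 [525.  -14.8] [20.5 20. ] 89.5
block 1605 [ 0.4915 -0.0052  0.0598] 0.0598 [491.3 -13.1] [44.3 45.8] 88.1
```

View pics/w1.png

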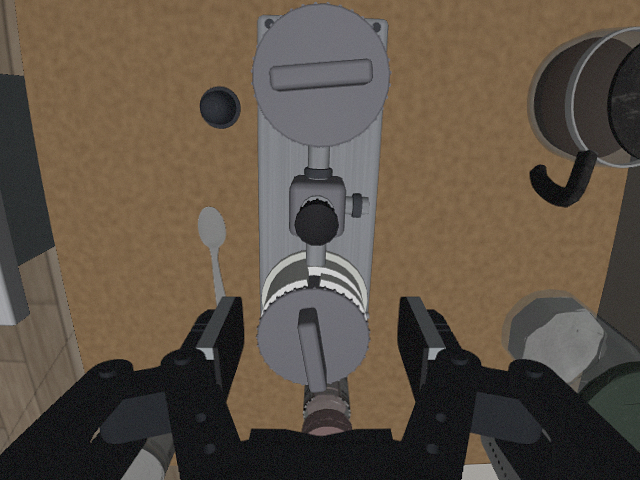

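The wrist view shows the knob at (316,222), with the loose cap above it and its wing horizontal in the picture. The top and wrist cameras agree within about 3 mm. The side fitting is low (z 0.042), so the jaws can close along x. Next I'll descend on the knob.

```bash
python3 -m crank '[[[-0.04,-0.04,-0.5,0,0,0,60],[0,0,-0.6,0,0,0,60],[0,0,-0.6,0,0,0,60],[0,0,-0.5,0,0,0,60],[0,0,-0.3,0,0,0,60],[0,0,-0.22,0,0,0,60],[0,0,0,0,0,0,60],[0,0,0,0,0,0,60]]]'
python3 -m crank '[[[0,0,0,0,0,0,45],[0,0,0,0,0,0,36],[0,0,0,0,0,0,30],[0,0,0,0,0,0,24],[0,0,0,0,0,0,20],[0,0,0,0,0,0,20],[0,0,0,0,0,0,20],[0,0,0,0,0,0,20]]]' 35
python3 - <<'E'
from h import *
o=manip.get_obs();p,d=manip.camera('wrist');cv2.imwrite('pics/w2.png',p)
p,d=manip.camera('scene');cv2.imwrite('pics/s2.png',cv2.resize(p[170:300,240:420],None,fx=4,fy=4))
print(o['position'],o['ft_force'],o['torque'])
E
```

```text
clock: 3.2
position: [0.4938, -0.0155, 0.0689]
ee_rot: [1.0, -0.005, 0.001, -0.0]
ft_force: [0.7, -0.1, -0.6]
grip_width: 0.699
clock: 4.2
position: [0.4925, -0.0156, 0.0685]
ee_rot: [1.0, -0.005, -0.001, -0.0]
ft_force: [-8.0, -0.5, 9.6]
grip_width: 0.346
[ 0.49251536 -0.01560901  0.06853034] [-7.9542506  -0.46720764  9.61932447] [0.01790297 1.44877761 0.04040754]
```

View pics/w2.png

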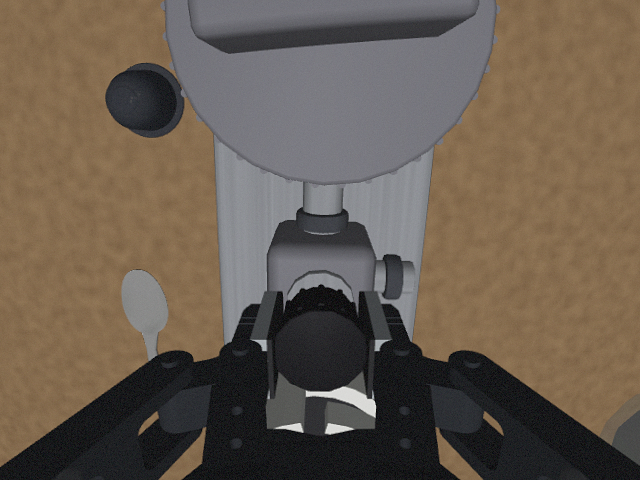

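View pics/s2.png

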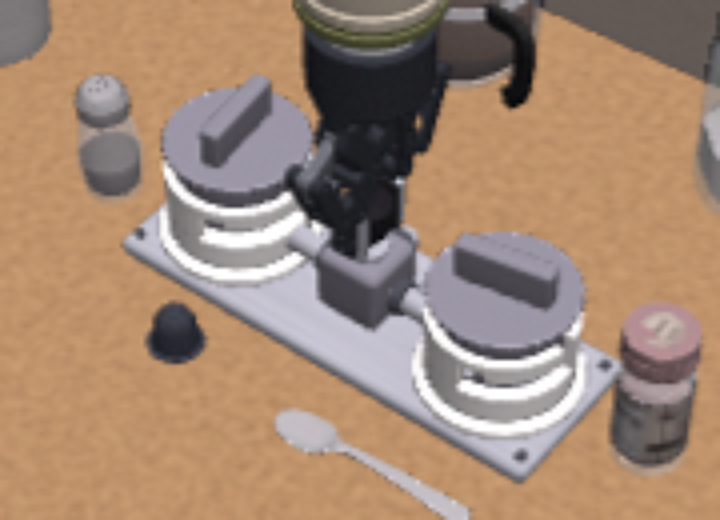

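The wrist view shows the knob held between the pads at (320,345), with a width of about 29.5 mm. Now I'll pull straight up.

```bash
python3 -m crank '[[[0,0,0.04,0,0,0,20],[0,0,0.04,0,0,0,20],[0,0,0.04,0,0,0,20],[0,0,0.04,0,0,0,20],[0,0,0.04,0,0,0,20],[0,0,0.03,0,0,0,20],[0,0,0,0,0,0,20],[0,0,0,0,0,0,20]]]' 45
```

```text
clock: 5.3
position: [0.4925, -0.0156, 0.082]
ee_rot: [1.0, -0.005, -0.001, -0.0]
ft_force: [-6.8, 0.4, 1.5]
grip_width: 0.342
```

```bash
python3 -m crank '[[[0,0,0.02,0,0,0,20],[0,0,0.02,0,0,0,20],[0,0,0,0,0,0,20],[0,0,0,0,0,0,20]]]'
python3 - <<'E'
from h import *
o=manip.get_obs();p,d=manip.camera('wrist');cv2.imwrite('pics/w3.png',p)
W=cloud('wrist',d,o);print(W[310:380:10,320].round(4))
E
```

```text
clock: 5.8
position: [0.4923, -0.0157, 0.0832]
ee_rot: [1.0, -0.005, -0.001, 0.0]
ft_force: [1.7, 1.1, -26.9]
grip_width: 0.339
[[ 0.4912  0.0009  0.1126]
 [ 0.4912 -0.0012  0.1152]
 [ 0.4911 -0.0044  0.1159]
 [ 0.4911 -0.0094  0.1139]
 [ 0.4911 -0.0122  0.1153]
 [ 0.491  -0.016   0.1153]
 [ 0.491  -0.0197  0.1156]]
```

View pics/w3.png

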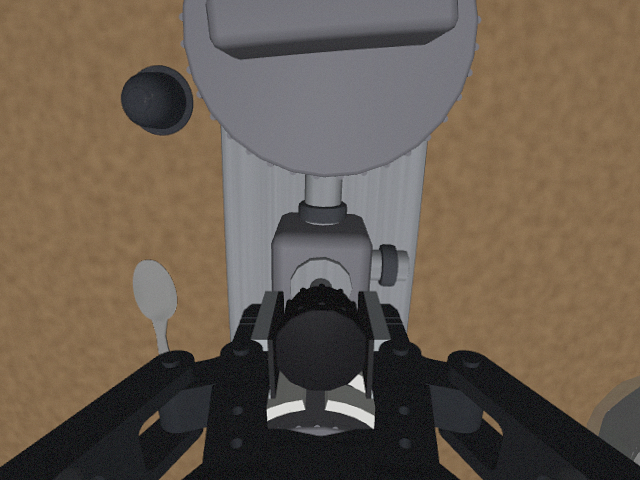

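The knob's top now reads z 0.115, about 14.5 mm up. The -27 N reading means it's hard against its stop, so it has clicked. I'll unload, release, rise, and swing over to the cap.

```bash
python3 -m crank '[[[0,0,-0.02,0,0,0,20],[0,0,0,0,0,0,28],[0,0,0,0,0,0,36],[0,0,0,0,0,0,48],[0,0,0,0,0,0,60],[0,0,0,0,0,0,60],[0,0,0.3,0,0,0,60],[0,0,0.5,0,0,0,60]]]'
python3 -m crank '[[[0,0,0.6,0,0,1,60],[0,0,0.5,0,0,1,60],[0,0.2,0,0,0,1,60],[0,0.2,0,0,0,1,60],[0,0.2,0,0,0,1,60],[0,0.2,0,0,0,1,60],[0,0.2,0,0,0,1,60],[0,0.2,0,0,0,1,60]]]'
python3 -m crank '[[[0.05,0.2,0,0,0,1,50],[0,0.2,0,0,0,1,50],[0,0.08,0,0,0,1,50],[0,0,0,0,0,1,50],[0,0,0,0,0,1,50],[0,0,0,0,0,1,50],[0,0,0,0,0,1,50],[0,0,0,0,0,1,50]]]'
python3 -m crank '[[[0,0,0,0,0,1,50],[0,0,0,0,0,1,50],[0,0,0,0,0,1,50],[0,0,0,0,0,0,50],[0,0,0,0,0,0,50]]]'
python3 - <<'E'
from h import *
o=manip.get_obs();p,d=manip.camera('wrist');cv2.imwrite('pics/w4.png',p)
r=R.from_quat(o['ee_rot']).as_matrix();print(o['clock'],o['position'],o['joint_pos'].round(2),r.round(3),o['ft_force'],o['torque'],np.degrees(np.arctan2(r[1,0],r[0,0])))
def f(W,lo,hi,x0,x1,y0,y1,nm):
    x,y,z=W[...,0],W[...,1],W[...,2]
    m=(z>lo)&(z<hi)&(y>y0)&(y<y1)&(x>x0)&(x<x1);P=W[m]
    if len(P)<20: print(nm,len(P));return
    r2=cv2.minAreaRect((P[:,:2]*1000).astype(np.float32))
    print(nm,len(P),P.mean(0).round(4),np.median(P[:,2]).round(4),np.round(r2[0],1),np.round(r2[1],1),round(r2[2],1))
W=cloud('wrist',d,o)
f(W,.105,.12,.46,.53,-.04,.02,'knob')
f(W,.086,.13,.44,.56,.03,.14,'loose');f(W,.112,.13,.44,.56,.03,.14,'lwing')
p,d=manip.camera('scene');cv2.imwrite('pics/s4.png',cv2.resize(p[170:300,240:420],None,fx=4,fy=4));W=cloud('scene',d)
f(W,.105,.13,.46,.53,-.04,.02,'knob s')
p,d=manip.camera('top');W=cloud('top',d)
f(W,.085,.13,.46,.53,-.04,.02,'knob t')
E
```

```text
clock: 6.85
position: [0.4928, -0.0157, 0.1312]
ee_rot: [1.0, -0.005, -0.001, 0.0]
ft_force: [1.1, -0.8, 0.8]
grip_width: 0.706
clock: 7.85
position: [0.4934, 0.0567, 0.1973]
ee_rot: [0.941, 0.339, 0.0, -0.0]
ft_force: [0.1, 1.2, 0.3]
grip_width: 0.702
clock: 8.85
position: [0.4964, 0.0852, 0.1973]
ee_rot: [0.768, 0.64, 0.0, 0.0]
ft_force: [-0.6, 0.4, 0.1]
grip_width: 0.587
clock: 9.48
position: [0.4963, 0.0851, 0.1972]
ee_rot: [0.68, 0.733, 0.0, -0.0]
ft_force: [0.1, 0.6, -0.3]
grip_width: 0.587
9.475 [0.49633295 0.0851186  0.19718343] [-0.59  0.08  0.35  1.84 -0.03  1.23  1.41] [[-0.076  0.997  0.   ]
 [ 0.997  0.076  0.   ]
 [ 0.     0.    -1.   ]] [ 0.07291416  0.58483585 -0.32715807] [-0.0333712   0.03658018 -0.04507827] 94.34334778507449
knob 2152 [ 0.49  -0.013  0.114] 0.1142 [490.8 -14.1] [31.4 31.4] 14.7
loose 15251 [0.4912 0.0856 0.098 ] 0.0938 [494.9  85.9] [93.5 93.3] 68.5
lwing 2421 [0.4922 0.0857 0.1211] 0.1213 [494.5  85.9] [62. 14.] 4.3
knob s 126 [ 0.49   -0.0166  0.1144] 0.115 [491.1 -15.4] [33.3 28.3] 35.0
knob t 188 [ 0.4937 -0.0152  0.1127] 0.1135 [494.2 -15.1] [29.5 29.9] 19.9
```

View pics/w4.png

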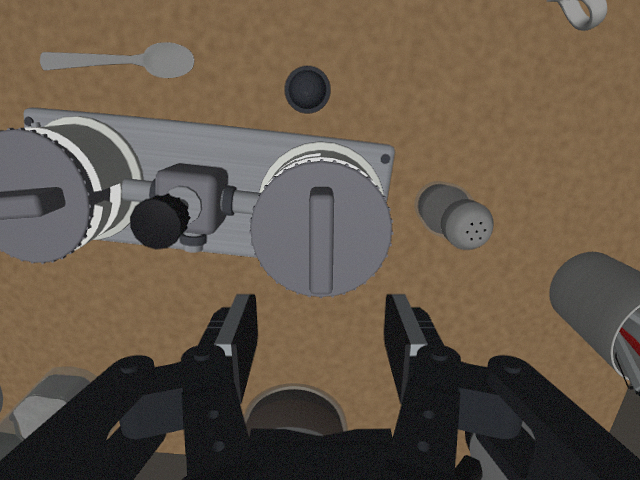

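View pics/s4.png

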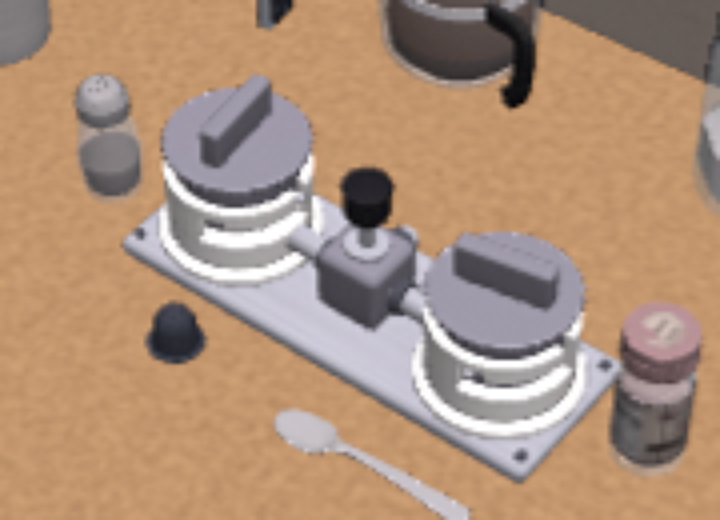

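The knob stayed up, with its top at about 0.114 in all three cameras. In the wrist view the wing is centred between the jaws at (321,240). The shaker, at (465,220), is clear. I'll descend and grip the wing.

```bash
python3 -m crank '[[[0,0,-0.5,0,0,0,45],[0,0,-0.5,0,0,0,45],[0,0,-0.4,0,0,0,45],[0,0,-0.25,0,0,0,45],[0,0,0,0,0,0,45]]]'
python3 -m crank '[[[0,0,0,0,0,0,36],[0,0,0,0,0,0,28],[0,0,0,0,0,0,20],[0,0,0,0,0,0,12],[0,0,0,0,0,0,8],[0,0,0,0,0,0,8],[0,0,0,0,0,0,8],[0,0,0,0,0,0,8]]]' 60
python3 - <<'E'
from h import *
o=manip.get_obs();print(o['position'],o['ft_force'],o['torque'],o['grip_width']*85.4)
p,d=manip.camera('wrist');cv2.imwrite('pics/w5.png',p)
E
```

```text
clock: 10.25
position: [0.4958, 0.085, 0.0975]
ee_rot: [0.679, 0.734, -0.001, -0.0]
ft_force: [0.3, 0.2, 0.3]
grip_width: 0.526
clock: 11.25
position: [0.4966, 0.0853, 0.0987]
ee_rot: [0.679, 0.734, 0.0, 0.0]
ft_force: [-1.6, -0.2, 5.4]
grip_width: 0.146
[0.49659515 0.0853449  0.09867231] [-1.64601952 -0.21125545  5.35738633] [ 0.06613146  0.34491571 -0.01738045] 12.47035487868275
```

View pics/w5.png

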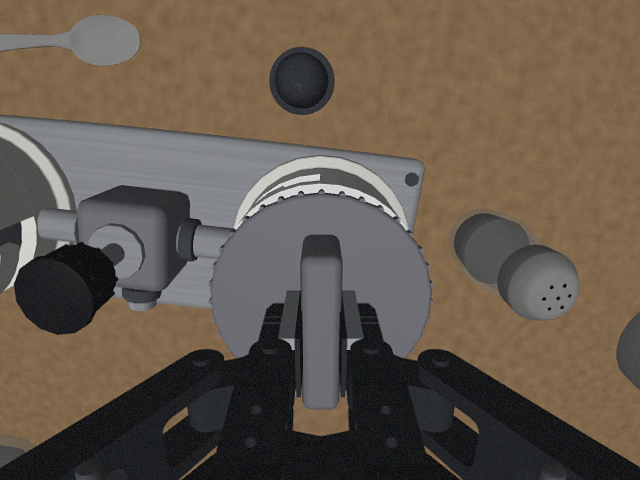

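The wrist view shows the pads closed on the wing at (322,330), near its middle. Now I'll press.

```bash
python3 -m crank '[[[0,0,-0.04,0,0,0,8],[0,0,-0.04,0,0,0,8],[0,0,-0.04,0,0,0,8],[0,0,-0.04,0,0,0,8],[0,0,-0.04,0,0,0,8],[0,0,0,0,0,0,8],[0,0,0,0,0,0,8]]]'
```

```text
clock: 12.18
position: [0.4967, 0.0854, 0.0871]
ee_rot: [0.679, 0.734, 0.001, 0.0]
ft_force: [-3.9, -0.6, 10.5]
grip_width: 0.153
```

```bash
python3 -m crank '[[[0,0,-0.03,0,0,0,8],[0,0,0,0,0,0,8],[0,0,0,0,0,-0.5,8],[0,0,0,0,0,-0.5,8],[0,0,0,0,0,-0.5,8],[0,0,0,0,0,0,8]]]'
python3 - <<'E'
from h import *
o=manip.get_obs();print(o['position'],o['ft_force'],o['torque'],o['grip_width']*85.4)
E
```

```text
clock: 12.92
position: [0.4967, 0.0854, 0.0854]
ee_rot: [0.726, 0.688, 0.001, 0.0]
ft_force: [-3.1, -0.4, 12.0]
grip_width: 0.151
[0.49674698 0.08536568 0.08542577] [-3.05796894 -0.44750997 12.01082812] [-0.13246524  0.93117789 -0.11103539] 12.86308152357482
```

It turns freely. Moment about z is low at about -0.11 Nm, and the force is 12 N. Continuing.

```bash
python3 -m crank '[[[0,0,0,0,0,-0.8,8],[0,0,0,0,0,-0.8,8],[0,0,0,0,0,-0.8,8],[0,0,0,0,0,-0.8,8],[0,0,0,0,0,-0.8,8],[0,0,0,0,0,-0.8,8],[0,0,0,0,0,-0.8,8],[0,0,0,0,0,-0.8,8]]]'
python3 -m crank '[[[0,0,0,0,0,-0.8,8],[0,0,0,0,0,-0.8,8],[0,0,0,0,0,-0.8,8],[0,0,0,0,0,-0.8,8],[0,0,0,0,0,-0.8,8],[0,0,0,0,0,-0.8,8],[0,0,0,0,0,-0.8,8],[0,0,0,0,0,0,8]]]'
python3 - <<'E'
from h import *
o=manip.get_obs();r=R.from_quat(o['ee_rot']).as_matrix();print(o['position'],o['ft_force'],o['torque'],o['grip_width']*85.4,np.degrees(np.arctan2(r[1,0],r[0,0])),o['joint_pos'].round(2))
E
```

```text
clock: 13.92
position: [0.4967, 0.0853, 0.0854]
ee_rot: [0.888, 0.46, 0.0, -0.0]
ft_force: [-3.4, -1.1, 11.7]
grip_width: 0.149
clock: 14.92
position: [0.4966, 0.0852, 0.0853]
ee_rot: [0.973, 0.233, 0.0, -0.0]
ft_force: [-3.8, -1.4, 12.0]
grip_width: 0.149
[0.49657504 0.08524194 0.08528278] [-3.84489011 -1.36053839 12.02015925] [-0.2339847   0.98156065 -0.04380828] 12.723540123607226 26.8941798715028 [-0.7   0.22  0.49  1.97 -0.12  0.99  0.32]
```

```bash
python3 -m crank '[[[0,0,0,0,0,-0.6,8],[0,0,0,0,0,-0.6,8],[0,0,0,0,0,-0.6,8],[0,0,0,0,0,-0.5,8],[0,0,0,0,0,-0.4,8],[0,0,0,0,0,0,8],[0,0,0,0,0,0,8]]]'
python3 - <<'E'
from h import *
o=manip.get_obs();r=R.from_quat(o['ee_rot']).as_matrix();print(o['position'],o['ft_force'],o['torque'],o['grip_width']*85.4,np.degrees(np.arctan2(r[1,0],r[0,0])),o['joint_pos'].round(2))
E
```

```text
clock: 15.8
position: [0.4966, 0.0852, 0.0853]
ee_rot: [0.993, 0.117, 0.0, -0.0]
ft_force: [-4.6, -0.1, 12.1]
grip_width: 0.149
[0.49655717 0.08522202 0.08527012] [-4.59768669 -0.07098503 12.10380802] [-0.20035491  1.02350812 -0.08348442] 12.766794234243097 13.448100428414131 [-0.73  0.22  0.52  1.97 -0.13  0.99  0.09]
```

I've turned about 81° (1.41 rad), past the notch. I'll let it rise gently, release, and retreat.

```bash
python3 -m crank '[[[0,0,0.04,0,0,0,8],[0,0,0.04,0,0,0,8],[0,0,0.04,0,0,0,8],[0,0,0.02,0,0,0,8],[0,0,0,0,0,0,8],[0,0,0,0,0,0,8]]]'
python3 -m crank '[[[0,0,0,0,0,0,16],[0,0,0,0,0,0,25],[0,0,0,0,0,0,35],[0,0,0,0,0,0,45],[0,0,0,0,0,0,50],[0,0,0.4,0,0,0,50],[0,0,0.6,0,0,0,50],[0,0,0.6,0,0,0,50]]]'
python3 -m crank '[[[0,-0.2,0.3,0,0,-0.7,60],[0,-0.4,0,0,0,-1,60],[0,-0.5,0,0,0,-1,60],[-0.05,-0.58,0,0,0,0,60],[0,0,0,0,0,0,60],[0,0,0,0,0,0,60]]]'
python3 - <<'E'
from h import *
o=manip.get_obs();p,d=manip.camera('wrist');cv2.imwrite('pics/w6.png',p)
r=R.from_quat(o['ee_rot']).as_matrix();print(o['clock'],o['position'],o['ft_force'],np.degrees(np.arctan2(r[1,0],r[0,0])))
def f(W,lo,hi,x0,x1,y0,y1,nm):
    x,y,z=W[...,0],W[...,1],W[...,2]
    m=(z>lo)&(z<hi)&(y>y0)&(y<y1)&(x>x0)&(x<x1);P=W[m]
    if len(P)<20: print(nm,len(P));return
    r2=cv2.minAreaRect((P[:,:2]*1000).astype(np.float32))
    print(nm,len(P),P.mean(0).round(4),np.median(P[:,2]).round(4),np.round(r2[0],1),np.round(r2[1],1),round(r2[2],1))
W=cloud('wrist',d,o)
f(W,.105,.12,.46,.53,-.04,.02,'knob')
f(W,.08,.1,.44,.56,.03,.14,'loose');f(W,.108,.13,.44,.56,.03,.14,'lwing')
p,d=manip.camera('top');cv2.imwrite('pics/t6.png',cv2.resize(p[150:280,200:420],None,fx=3.6,fy=3.6));W=cloud('top',d)
f(W,.08,.1,.44,.56,.03,.14,'loose t');f(W,.108,.13,.44,.56,.03,.14,'lwing t')
f(W,.08,.1,.44,.56,-.16,-.06,'oth t');f(W,.108,.13,.44,.56,-.16,-.06,'oth wing t')
E
```

```text
clock: 16.55
position: [0.4965, 0.0852, 0.0934]
ee_rot: [0.993, 0.117, 0.0, -0.0]
ft_force: [-2.9, -0.4, 8.2]
grip_width: 0.15
clock: 17.55
position: [0.4961, 0.085, 0.1897]
ee_rot: [0.993, 0.117, -0.0, 0.0]
ft_force: [0.4, 0.2, -0.4]
grip_width: 0.585
clock: 18.3
position: [0.4931, -0.0158, 0.2065]
ee_rot: [1.0, -0.001, -0.0, -0.0]
ft_force: [0.1, 0.3, -0.6]
grip_width: 0.699
18.3 [ 0.4931314  -0.01578868  0.20651036] [ 0.05446414  0.30323451 -0.64407542] -0.10354207088518594
knob 1963 [ 0.4912 -0.0132  0.1141] 0.1142 [491.2 -13.9] [31.3 31.1] 26.0
loose 14805 [0.4948 0.0845 0.0907] 0.0907 [494.9  82. ] [85.3 93.2] 89.9
lwing 3055 [0.4948 0.0863 0.1183] 0.1184 [495.   85.7] [14.3 62.2] 13.5
loose t 804 [0.4959 0.0967 0.0906] 0.0906 [497.7 100.3] [90.6 60.7] 0.8
lwing t 168 [0.4962 0.0905 0.1176] 0.1181 [496.9  90.7] [14.5 49.3] 13.6
oth t 659 [ 0.49   -0.1324  0.0907] 0.0905 [ 492.6 -134.8] [93.8 51. ] 2.2
oth wing t 136 [ 0.4917 -0.1264  0.1174] 0.1175 [ 492.9 -126.5] [14.8 38.9] 8.0
```

View pics/w6.png

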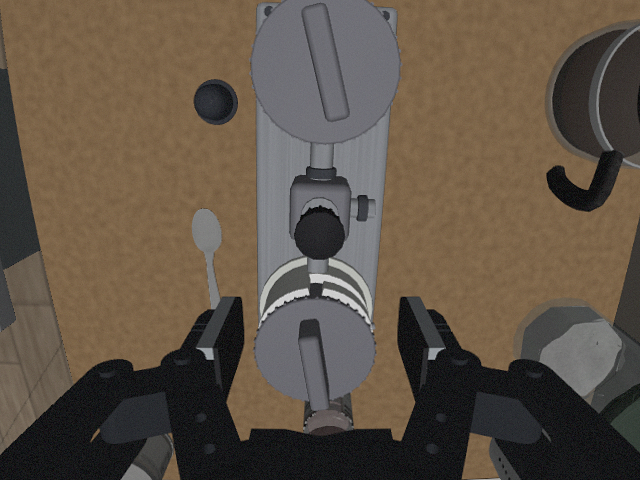

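The loose cap's disc now reads 0.0907, 3 mm lower and level with the locked cap. Its wing has turned about 81°, seen at (325,62) lying along the deck, and the knob at (320,232) is still up. I'll shut the fingers and press the knob home.

```bash
python3 -m crank '[[[0,0,-0.3,0,0,0,30],[0,0,-0.3,0,0,0,0],[0,0,-0.3,0,0,0,0],[0,0,-0.3,0,0,0,0],[0,0,0,0,0,0,0],[0,0,0,0,0,0,0],[0,0,-0.2,0,0,0,0],[0,0,0,0,0,0,0]]]' 40
python3 -m crank '[[[0,0,-0.06,0,0,0,0],[0,0,-0.04,0,0,0,0],[0,0,-0.04,0,0,0,0],[0,0,-0.04,0,0,0,0],[0,0,-0.04,0,0,0,0],[0,0,0,0,0,0,0]]]'
```

```text
clock: 19.4
position: [0.4928, -0.0156, 0.122]
ee_rot: [1.0, -0.0, -0.001, 0.0]
ft_force: [-0.3, -0.1, -0.8]
grip_width: -0.001
clock: 20.15
position: [0.4932, -0.0156, 0.1093]
ee_rot: [1.0, -0.0, -0.0, 0.0]
ft_force: [-0.7, -0.1, 0.6]
grip_width: 0.001
```

```bash
python3 -m crank '[[[0,0,-0.04,0,0,0,0],[0,0,-0.04,0,0,0,0],[0,0,-0.03,0,0,0,0],[0,0,0,0,0,0,0],[0,0,0,0,0,0,0]]]'
```

```text
clock: 20.78
position: [0.4933, -0.0157, 0.1029]
ee_rot: [1.0, -0.0, 0.0, 0.0]
ft_force: [0.1, -0.2, -0.7]
grip_width: 0.002
```

```bash
python3 -m crank '[[[0,0,-0.02,0,0,0,0],[0,0,-0.02,0,0,0,0],[0,0,0,0,0,0,0],[0,0,0,0,0,0,0]]]'; python3 -m crank '[[[0,0,-0.02,0,0,0,0],[0,0,0,0,0,0,0]]]'
```

```text
clock: 21.28
position: [0.4934, -0.0156, 0.1008]
ee_rot: [1.0, -0.0, 0.0, -0.0]
ft_force: [-1.3, 0.3, 5.5]
grip_width: -0.001
clock: 21.52
position: [0.4936, -0.0157, 0.1005]
ee_rot: [1.0, -0.0, 0.0, -0.0]
ft_force: [-5.6, -0.6, 18.4]
grip_width: 0.004
```

The knob is home, with 18 N against the stop at z 0.1005. I'll retreat and check.

```bash
python3 -m crank '[[[0,0,0.3,0,0,0,0],[0,0,0.5,0,0,0,0],[0,0,0.6,0,0,0,0],[0,0,0.6,0,0,0,0],[0,0,0,0,0,0,0],[0,0,0,0,0,0,0]]]'
python3 - <<'E'
from h import *
o=manip.get_obs();p,d=manip.camera('wrist');cv2.imwrite('pics/w7.png',p)
print(o['clock'],o['position'],o['ft_force'])
def f(W,lo,hi,x0,x1,y0,y1,nm):
    x,y,z=W[...,0],W[...,1],W[...,2]
    m=(z>lo)&(z<hi)&(y>y0)&(y<y1)&(x>x0)&(x<x1);P=W[m]
    if len(P)<20: print(nm,len(P));return
    r2=cv2.minAreaRect((P[:,:2]*1000).astype(np.float32))
    print(nm,len(P),P.mean(0).round(4),np.median(P[:,2]).round(4),np.round(r2[0],1),np.round(r2[1],1),round(r2[2],1))
W=cloud('wrist',d,o)
f(W,.09,.12,.46,.53,-.035,.02,'knob')
f(W,.08,.1,.44,.56,.03,.14,'loose');f(W,.108,.13,.44,.56,.03,.14,'lwing')
p,d=manip.camera('scene');cv2.imwrite('pics/s7.png',p[120:420,150:550])
E
```

```text
clock: 22.28
position: [0.4929, -0.0156, 0.2186]
ee_rot: [1.0, -0.0, -0.0, -0.0]
ft_force: [-0.6, 0.5, -0.1]
grip_width: 0.004
22.275 [ 0.49291896 -0.01559278  0.21862509] [-0.61298233  0.54431629 -0.05000165]
knob 1636 [ 0.4912 -0.0134  0.1002] 0.1002 [491.1 -14. ] [31.  31.5] 36.2
loose 13881 [0.4948 0.0856 0.0907] 0.0907 [495.   83.6] [93.4 87.9] 0.1
lwing 2768 [0.4948 0.0864 0.1183] 0.1185 [494.9  85.8] [14.4 62.3] 13.2
```

View pics/s7.png

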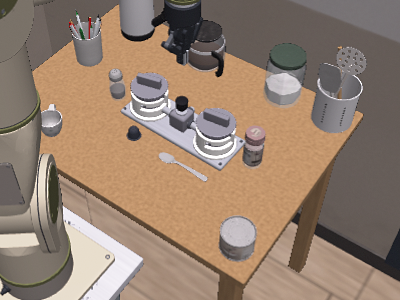

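The scene view shows both wings along the deck, at (150,80) and (217,120), the knob down at (182,103), and all the bystanders where they were. Handing in.

```bash
python3 -c "
from workcell import manip
print(manip.hand_in())"
```

```text
the job is handed in; nothing more can be done
None
```

The cap is locked and the water is back on; I handed the job in at about 22 s of the 64 s allowed.

- **Sequence:** I pulled the valve knob up about 14 mm to its stop. Then I gripped the wing of the loose cap, pressed it down with about 12 N and turned it about 81° clockwise. It sprang up into its notch, and I pushed the knob back down with shut fingers, to 18 N against its stop.
- **Final measurements:**
  - The cap's disc sits 3 mm lower than at the start, level with the locked cap, and its wing lies along the deck.
  - The knob's top reads 0.1002 m, against 0.1006 m before I started.
  - The gripper hangs clear at z 0.22 with no contact force.
- **Bystanders:** they look unmoved in the last scene picture; I did not measure their positions again.
- **Disagreements:** the top and wrist cameras differed by 2–3 mm in x, but this caused no trouble. No checks failed.

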